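# Stow the hex mass and retract the tray

## Task

Put the brass hexagonal mass away in the hexagonal nest of the pulled-out tray, shifting and turning it until it drops fully home, and let go of it. Then press down the red release lever at the tray's front and push the tray all the way into its housing, leaving the round mass standing in its cup and everything else on the table where it is.

Things in the scene. Friction and masses are not known exactly. Their poses are not given: they have to be found in the camera images.
- hexmass_mid (a point): Brass hexagonal mass, a loose upright six-sided prism, about 0.44 kg: 34 mm across flats, 39 mm across corners, 54 mm high. This point is its centre, 27 mm above its underside. z up; flats face its x axis and every 60 degrees from it. Its lowest 14 mm go into the nest, so grip it across two flats in its upper half.
- nest (a point): Centre of the floor of the hexagonal nest in the pulled-out tray, 20 mm above the table; x points the way the tray retracts, y to the left of that, z up. A mass fully home stands on this floor, its centre 27 mm above this point. The mass in the next cup is 95 mm away towards -y.
- nest_rim (a point): On the nest's axis, top of its blue round rim, 14 mm above its floor; axes as the nest. Below it is a round loose mouth 44 mm across and 6 mm deep (rim 64 mm across outside), then a yellow insert with a hexagonal seat 37.6 mm across flats, 8 mm deep. A mass set into the mouth with its corners not in line rests on the yellow insert, 8 mm too high (centre 21 mm above this point).
- insert_top (a point): Centre of the yellow insert's top face, 6 mm below the nest's rim; axes as the nest, NOT turned with the hexagon. The hexagon sits turned about z by a random angle that is not reported (it repeats every 60 degrees) and stays so when a part rubs on it: shift and turn the mass a little at a time until it drops. Centred, it drops when within about 12 degrees.
- panel (a point): Top edge of the tray's blue front panel, middle of its outer face; axes as for the nest. The panel is square to the slide, 282 mm wide (y), 8 mm thick, from 8 to 64 mm above the table (this point 64 mm). The outer face looks to -x; pushing it to +x retracts the tray once released. Tray walls reach 34 mm above the table.
- lintel (a point): Middle of the lower edge of the yellow lintel over the housing's mouth, 78 mm above the table; axes as for the nest. The housing (navy sides, clear roof) is 286 mm wide, 88 mm high, and reaches 190 mm to +x from here. A mass fully home (top 74 mm above the table) passes under; one resting on the insert (82 mm) does not.
- paddle (a point): Middle of the top face of the red release paddle, 48 mm above the table, in front of the panel near its -y end; axes as for the nest at rest. 42 mm long (x), 44 mm wide (y), inner end 2 mm in front of the panel. Pressed down, it swings about a hinge 61 mm to +x and 8 mm lower; it springs back (1.5 N to start, 5 N at the bottom). It moves with the tray.
- release (a joint): Angle of the release lever (rad): 0 at rest, 0.2 pressed right down (the middle of the paddle 12 mm lower). The catch is clear above 0.1. It must be held down over the first 35 mm of retraction; after that it may be let go.
- tray (a joint): Travel of the tray (m): 0 locked at full extension (a play of 2 to 4 mm), 0.145 fully in, with the panel 5 mm from the housing. Sliding takes about 3 to 4 N; the catch blocks it while the lever is up. It stays where it is left.
- cupmass_mid (a point): Round steel mass with a small knob, 32 mm in diameter, 42 mm high, already standing in its black cup in the tray. This point is its centre. It is not to be disturbed.
- roundmass: Plain steel cylinder, 44 mm in diameter and 42 mm high, standing on the table; origin at its underside. A bystander.
- block: Wooden friction block with cork top, 62 x 42 x 38 mm; origin at its underside. A bystander.
- trolley: Red four-wheeled dynamics trolley, 130 x 72 x 44 mm; origin at its underside. A bystander.
- timer: Yellow hand timer lying flat, 75 x 55 x 21 mm; origin at its underside. A bystander.
- collar: Dark steel ring, 36 mm in diameter, 14 mm high, lying flat; origin at its underside. A bystander.
- driver: Screwdriver with a blue handle, 170 mm long, lying on the table. A bystander.
There are look-alikes about, which are no part of the job. What is shaped like the part that bears hexmass_mid but green or pink is not meant.

How it is judged:
On the way, in this order (a step that is already met when the one before it is completed fails the run):
1. the hexagonal mass is lifted off the table (height (world z) of hexmass_mid above 0.045 m), for 0.1 s.
2. the mass is fully home in the nest, upright and let go (z of hexmass_mid in the frame of nest between 0.022 and 0.0295 m and horizontal distance between hexmass_mid and nest below 0.005 m and angle between hexmass_mid's own z axis and vertical below 0.08 rad and contact force between the fingers and hexmass below 0.2 N), for 0.2 s.
3. the release lever is pressed while the tray is still out (value of joint release above 0.085 rad and value of joint tray below 0.035 m).
4. the tray is pushed fully in, with the mass home in the nest (value of joint tray above 0.138 m and z of hexmass_mid in the frame of nest between 0.022 and 0.0295 m and horizontal distance between hexmass_mid and nest below 0.005 m and angle between hexmass_mid's own z axis and vertical below 0.08 rad), for 0.1 s.
At the end, for the whole second after the job is handed in: The hexagonal mass stands fully home on the nest's floor (within 2.5 mm in height, 5 mm sideways, 0.08 rad of upright), let go and at rest; the tray is within 7 mm of fully in; the release lever has sprung back (below 0.03 rad) (all of step 4 and contact force between the fingers and hexmass below 0.2 N and value of joint release below 0.03 rad and linear speed of hexmass below 0.02 m/s); the robot touches nothing.
It fails at once if the round mass is knocked out of its cup (raised more than 9 mm or tipped more than 0.4 rad) (height (world z) of cupmass_mid above 0.046 m or angle between cupmass_mid's own z axis and vertical above 0.4 rad).
It fails at once if a bystander on the table (cylinder, block, trolley, timer, ring, screwdriver) is moved by more than 30 mm (distance of any of roundmass, block, trolley, timer, collar, driver from where it was at the start of the episode above 0.03 m).
It also fails if it takes over 72 s, if anything falls off the work surface, if the arm or the gripper's body presses on something with over 40 N, if the wrist force passes 120 N, or if a joint passes its speed limit or range.

## Robot

A 7-joint arm with a two-finger parallel gripper is mounted at the origin on the work surface. World frame = base frame: x ahead of the robot, y to its left, z up, the work surface at z = 0. Lengths are in m, angles in rad, forces in N, time in s.
With the tool pointing down it reaches from about 0.425 to 0.875 m from the base axis. Payload 8.4 kg.
Tool frame: the origin (TCP) lies between the finger pads; the fingertips stand 19 mm ahead of it and the grasp point (between the pads) is the TCP (tcp_to_tips is the distance from the TCP to the fingertips, in m); z points along the fingers, y is the direction in which the jaws open and shut (so a half turn about z gives the same grasp; the last joint's range is limited). The gripper opens to 87 mm and grips with 3 to 60 N. Pads are 19 mm wide; open, the fingers measure 117 mm over their backs; the gripper's body (75 mm by 190 mm) begins 51 mm behind the grasp point.
Start: joints at [1.196, 0.333, 0.04, 1.465, -0.013, 1.343, -0.059], TCP at [0.177, -0.625, 0.242] pointing down, gripper open.
Joint ranges: [-2.58, 2.58], [-0.38, 2.09], [-1.3, 1.39], [0.25, 2.4], [-1.5, 4.64], [0.08, 2.09], [-2.65, 2.65]. Speed limits (rad/s): [2.22, 2.22, 2.79, 2.79, 3.14, 3.14, 3.14].

## Interface

Orientations are given as [roll, pitch, yaw] about the fixed x, y, z axes, in that order (R = Rz(yaw) Ry(pitch) Rx(roll)).
In Python, from bench import * gives the robot as it stands.
- The arm moves only by the shell command python3 -m inch 'ROWS' [FORCE]. ROWS is JSON, a list of rows, each an object with "grip": the opening, from 0 (shut) to 1 (fully open); "xyz": the shift along the tool's x, y, z in mm, a list of three; "twist": the turn about the tool's z in rad. In form: [{"grip": grip, "xyz": [tx, ty, tz], "twist": twist}, ...]. A call has 1 to 20 rows; each row shifts and turns the commanded pose from where the row before left it, along the tool's axes as they then stand; what a row does not reach is not made up. A row lasts 1/10 s, in which the tool goes at most 50 mm and 8.59 degrees, less where a joint would pass 70% of its speed; a pose out of reach is approached as far as the arm can. A call with a gripper value outside its range is refused whole. The fingers move at their own pace and stop on an object; FORCE is the grip in N (left out, the last holds). Time passes only in rows, so rows that do not move let the fingers close. It gives the time, the measured TCP pose, the force and the opening at its end, in the units of the state.
- get_obs(): the state, without advancing time (a new reading comes with each control period).
- read_camera(name): name is "side" or "top"; returns a dict with "pixels" (400x640x3 uint8, red, green, blue), "z_map" (400x640 float32, m along the optical axis (not along the pixel's ray), 0 where there is no reading), "vfov" (degrees; the focal length in pixels is half the picture's height over the tangent of half this angle, whatever the lens; pixels are square), "cx", "cy" (the principal point, pixels), "pose" (4x4, takes a point from camera to world coordinates). Camera axes: x right, y down, z forward; pixel columns grow to the right and rows downward; lengths in m; the calibration is good to about 2 mm. A picture is of the moment at which its call begins.
- close_job(): hands the job in, once; it reports no verdict.
The state is a dict: "clock": time; "qpos": joint angles; "dq": joint speeds; "joint_efforts": joint torques, N m; "eef_pos": TCP position; "ee_rot": TCP orientation; "force": force on the tool from outside, world axes, zero at the start; "torque": the same for the moment, N m; "grip_width": finger opening in m.
Only numpy, scipy, OpenCV 4.12 (cv2) and the standard library are available. Lean on these libraries where they do the work, as an engineer would, in place of code of your own. Each camera call takes 0.05 s, during which the arm holds its last target.

## Working session

There is one attempt and no reset: what is moved stays moved. The work goes in short steps, Python scripts to look and compute and a shell command to move; the robot and the scene stay as the last step left them, time stands still between calls to the robot, and variables do not carry over. Pictures are saved under pics/ and viewed, and the job is handed in when it is done.

```bash
mkdir -p pics; ls; cat > h.py <<'E'
import numpy as np, cv2, pickle
from bench import *
def cam(n,save=None):
    c=read_camera(n)
    if save: cv2.imwrite('pics/'+save,c['pixels'][:,:,::-1])
    c['f']=200/np.tan(np.radians(c['vfov'])/2)
    pickle.dump(c,open(n+'.pkl','wb'))
    return c
def load(n): return pickle.load(open(n+'.pkl','rb'))
def ray(c,u,v):
    d=np.array([(u-c['cx'])/c['f'],(v-c['cy'])/c['f'],1.])
    P=np.array(c['pose']); return P[:3,3],P[:3,:3]@d
def onz(c,u,v,z):
    o,d=ray(c,u,v); return o+d*(z-o[2])/d[2]
def pts(c):
    P=np.array(c['pose']); v,u=np.mgrid[:400,:640]; z=c['z_map']
    X=np.stack([(u-c['cx'])/c['f']*z,(v-c['cy'])/c['f']*z,z],-1)
    return X@P[:3,:3].T+P[:3,3]
def proj(c,p):
    P=np.array(c['pose']); q=P[:3,:3].T@(np.array(p)-P[:3,3]); return q[0]/q[2]*c['f']+c['cx'],q[1]/q[2]*c['f']+c['cy']
E
python3 - <<'E'
from h import *
print(get_obs())
for n in('top','side'):
    c=cam(n,n+'0.png'); print(n,c['vfov'],c['cx'],c['cy'],c['f'],np.round(c['pose'],3))
E
```

```text
pics
{'clock': 0.0, 'qpos': array([ 1.19582677,  0.33387513,  0.03989456,  1.46630806, -0.01337288,
        1.34328957, -0.05850466]), 'dq': array([ 0.00084787, -0.00226462,  0.00247502,  0.00149536, -0.00080713,
        0.00027748, -0.00080498]), 'joint_efforts': array([-8.72237979e-05, -6.56356859e+01,  1.33514944e+00, -4.03796732e+01,
       -5.96768106e-02,  4.48852347e-02,  1.60876825e-04]), 'eef_pos': array([ 0.17681499, -0.62501927,  0.24066467]), 'ee_rot': array([-3.13998437e+00,  1.41516147e-04,  2.75733823e-01]), 'force': array([ 0.07583983, -0.70277491,  0.01533506]), 'torque': array([-0.02231151,  0.02372575, -0.00500528]), 'grip_width': 0.08678455676574945}
top 46.86942227339458 323.78921933551385 204.1758267152233 461.40560927585074 [[ 0.006 -0.975  0.222  0.282]
 [-1.    -0.006  0.004 -0.096]
 [-0.003 -0.222 -0.975  1.212]
 [ 0.     0.     0.     1.   ]]
side 47.94305267541074 331.0131798376894 200.08776358324602 449.808818110683 [[ 0.94  -0.211  0.268  0.271]
 [-0.341 -0.592  0.73  -0.793]
 [ 0.004 -0.778 -0.629  0.678]
 [ 0.     0.     0.     1.   ]]
```

View pics/top0.png

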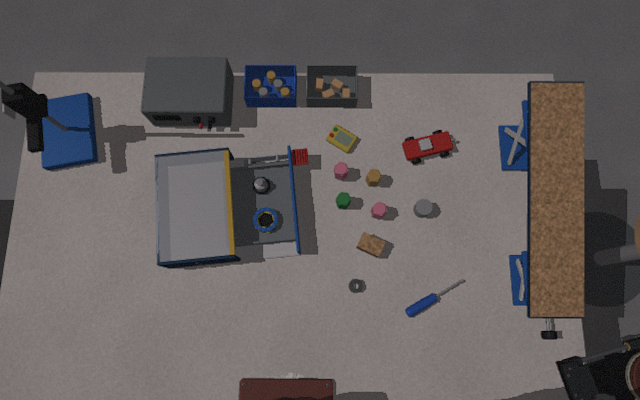

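View pics/side0.png

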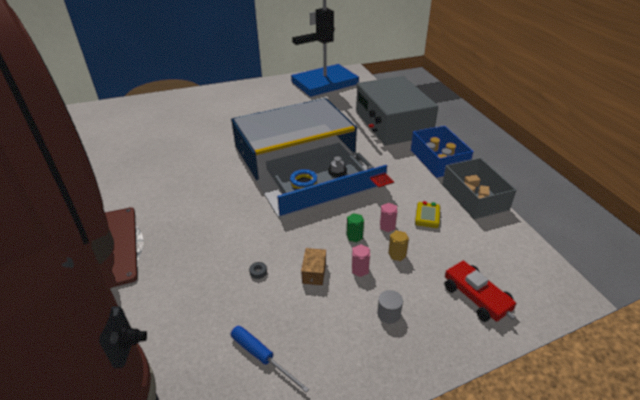

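Candidates (top view): pink prisms at (341,170) and (379,210), a green one at (343,200), a brass/orange one at (373,177); small wooden block at (371,243) and pieces in the trays at (271,85)/(332,85). My choice is the brass one at (373,177), side view (398,245). I'll check it in a close crop.

```bash
python3 - <<'E'
from h import *
a=load('top');b=load('side')
A=a['pixels'][155:225,320:410,::-1];B=b['pixels'][200:280,330:430,::-1]
T=a['pixels'][140:270,150:320,::-1]
C=cv2.resize(A,(400,311),interpolation=cv2.INTER_CUBIC);D=cv2.resize(B,(389,311),interpolation=cv2.INTER_CUBIC)
cv2.imwrite('pics/crop1.png',np.hstack([C,D]))
cv2.imwrite('pics/crop2.png',cv2.resize(T,None,fx=4.5,fy=4.5,interpolation=cv2.INTER_CUBIC))
cv2.imwrite('pics/crop3.png',cv2.resize(b['pixels'][125:215,265:405,::-1],None,fx=5.5,fy=5.5,interpolation=cv2.INTER_CUBIC))
E
```

```text
(no output)
```

View pics/crop1.png

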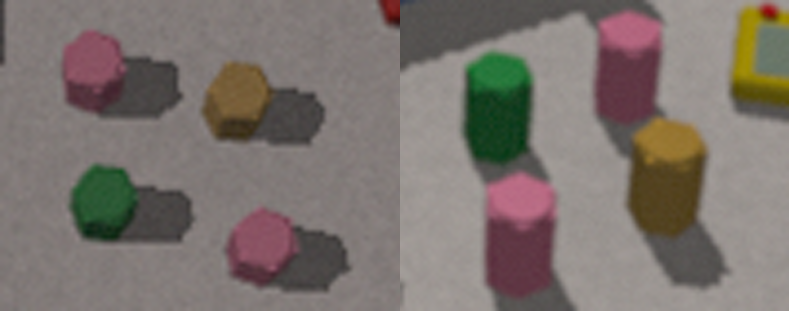

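View pics/crop2.png

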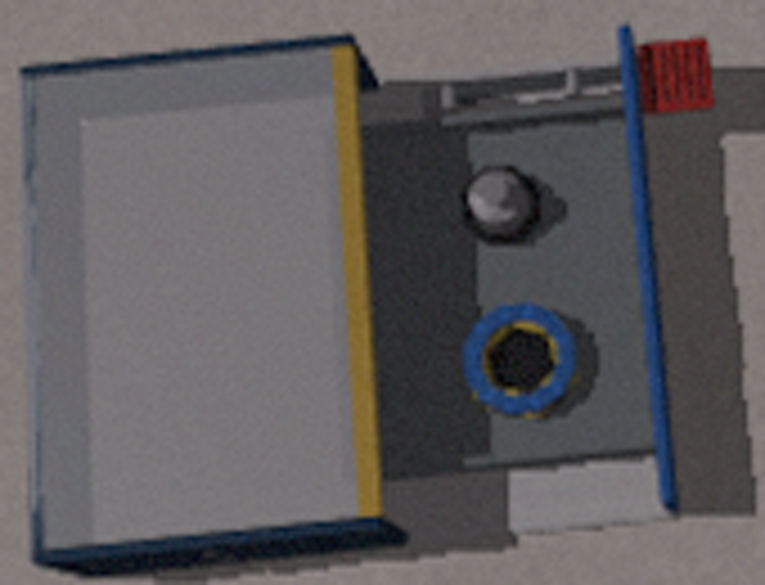

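View pics/crop3.png

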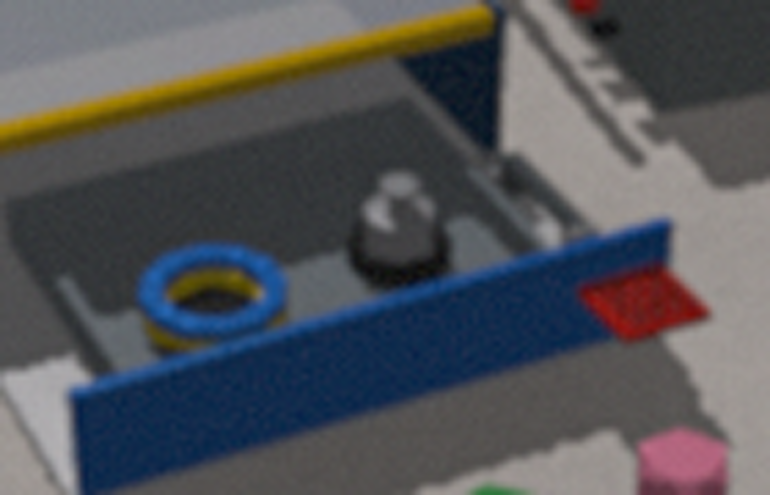

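The crop confirms it: the brass prism sits at top (373,177). Its neighbours are pink or green. Now to measure.

```bash
python3 - <<'E'
from h import *
for n in('top','side'):
    c=load(n);P=pts(c);px=c['pixels'];hsv=cv2.cvtColor(px,cv2.COLOR_RGB2HSV)
    W=P[...,2]
    # hex
    u0,v0=(373,177) if n=='top' else (398,245)
    m=np.zeros((400,640),np.uint8); m[v0-22:v0+22,u0-22:u0+22]=1
    m&=((hsv[...,0]>12)&(hsv[...,0]<26)&(hsv[...,1]>110)).astype(np.uint8)
    t=m.astype(bool)&(W>0.0485)
    vs,us=np.nonzero(t)
    print(n,'hex all',m.sum(),'top',t.sum(),W[t].mean(),P[t].mean(0), 'px',us.mean(),vs.mean(), onz(c,us.mean(),vs.mean(),.054))
    # top face outline
    cnt=np.stack([onz(c,u,v,.054)[:2] for u,v in zip(us,vs)]); h=cv2.convexHull(cnt.astype(np.float32)*1000)[:,0]
    ctr=cnt.mean(0)*1000
    # support width over angles
    ws=[]
    for a in range(0,180,5):
        d=np.array([np.cos(np.radians(a)),np.sin(np.radians(a))]); s=cnt@d*1000; ws.append(round(s.max()-s.min(),1))
    ws=np.array(ws); print(ws)
    A=np.arange(0,180,5); ph=np.angle((ws*np.exp(6j*np.radians(A))).sum()); print('corner dir',np.degrees(ph)/6,'flat',np.degrees(ph)/6+30)
    # blue panel top edge & ring
    bl=((hsv[...,0]>100)&(hsv[...,0]<120)&(hsv[...,1]>150)&(hsv[...,2]>60))
    print('blue z hist')
    if n=='top':
        e=bl.copy(); e[:, :285]=0; e[:,305:]=0; e[:145]=0;e[260:]=0
        e&=(W>.056)
        Q=P[e];print('panel',len(Q),Q.min(0),Q.max(0),Q.mean(0)); vx,vy,x0,y0=cv2.fitLine(Q[:,:2].astype(np.float32),cv2.DIST_HUBER,0,.01,.01).ravel(); print('dir',np.degrees(np.arctan2(vy,vx)),x0,y0)
    e=bl.copy()
    r=(205,235,250,282) if n=='top' else (168,190,285,322)
    k=np.zeros_like(e);k[r[0]:r[1],r[2]:r[3]]=1;e&=k.astype(bool)
    vs,us=np.nonzero(e); (cu,cv_),rad=cv2.minEnclosingCircle(np.stack([us,vs],1).astype(np.float32))
    el=cv2.fitEllipse(cv2.convexHull(np.stack([us,vs],1).astype(np.int32)))
    print('ring',cu,cv_,rad,el,'z',np.median(W[e]),onz(c,cu,cv_,.034),onz(c,*el[0],.034))
    rd=((hsv[...,0]<8)|(hsv[...,0]>172))&(hsv[...,1]>150)
    k=np.zeros_like(e); r=(140,170,288,312) if n=='top' else (170,195,365,400)
    k[r[0]:r[1],r[2]:r[3]]=1; rd&=k
    vs,us=np.nonzero(rd); print('paddle px',us.min(),us.max(),vs.min(),vs.max(),us.mean(),vs.mean(),onz(c,us.mean(),vs.mean(),.048),P[rd].mean(0))
E
```

```text
top hex all 181 top 129 0.05303660941463907 [ 0.6235001  -0.22085924  0.05303661] px 373.6434108527132 175.4418604651163 [ 0.62320178 -0.22075805  0.054     ]
[35.2 36.2 36.9 37.3 37.4 37.2 36.7 36.  35.  33.7 32.7 31.9 32.3 32.9
 33.6 34.  34.2 34.1 33.9 33.8 33.4 32.8 32.8 33.2 34.4 35.3 35.9 36.3
 36.7 36.8 36.7 36.2 35.5 34.5 33.6 34.3]
corner dir 21.84371663951266 flat 51.843716639512664
blue z hist
panel 244 [ 0.42335841 -0.02997733  0.05606817] [0.69997173 0.00401383 0.06787222] [ 0.55705344 -0.01276714  0.06240019]
dir 6.350115 0.55705345 -0.012767135
ring 264.8870849609375 219.11289978027344 12.232778549194336 ((264.8775329589844, 219.162109375), (23.80055809020996, 24.2156925201416), 90.41466522216797) z 0.033073119311137544 [0.50935337 0.06187501 0.034     ] [0.50922297 0.06189533 0.034     ]
paddle px 292 308 149 164 299.8815165876777 156.5781990521327 [ 0.67588901 -0.02690336  0.048     ] [ 0.67630796 -0.02683801  0.04682589]
side hex all 466 top 183 0.05671232071566065 [ 0.62389852 -0.22819387  0.05671232] px 399.27322404371586 237.40983606557376 [ 0.62530697 -0.22590352  0.054     ]
[36.2 38.1 39.8 41.7 43.3 44.6 45.5 46.  46.3 46.1 45.7 45.6 45.2 44.4
 43.2 42.4 41.4 40.  39.2 38.9 38.3 37.5 36.7 35.7 34.4 34.4 34.6 34.5
 34.1 33.4 32.6 32.1 32.5 32.7 33.  34. ]
corner dir 21.26793238287171 flat 51.267932382871706
blue z hist
ring 305.5 182.5 16.80783462524414 ((306.1707763671875, 180.81053161621094), (22.317033767700195, 32.92582702636719), 111.66828918457031) z 0.03394296931541241 [0.51090525 0.03865926 0.034     ] [0.51445972 0.0446038  0.034     ]
paddle px 371 392 174 186 381.1694915254237 179.74011299435028 [ 0.67733668 -0.02902706  0.048     ] [ 0.67064763 -0.04200101  0.05871619]
```

```bash
cat >> h.py <<'E'
from scipy.spatial.transform import Rotation as Ro
def go(x,y,z,yawdeg=None):
    o=get_obs();R=Ro.from_euler('xyz',o['ee_rot']).as_matrix();p=o['eef_pos']
    d=R.T@(np.array([x,y,z])-p)*1000
    yaw=np.degrees(o['ee_rot'][2]); t=None if yawdeg is None else np.radians(((yaw-yawdeg+180)%360)-180)
    print('at',np.round(p,4),'yaw %.2f'%yaw,'shift mm',np.round(d,1),'twist',t,'F',np.round(o['force'],1),'w',round(o['grip_width'],4),'t',o['clock'])
E
python3 - <<'E'
from h import *
go(.623,-.222,.241,21.8)
c=load('top');px=c['pixels'];hsv=cv2.cvtColor(px,cv2.COLOR_RGB2HSV).astype(int)
cu,cv_=proj(c,[.5092,.0619,.028]);print(cu,cv_)
ye=((hsv[...,0]>15)&(hsv[...,0]<35)&(hsv[...,1]>100))
sub=px[205:235,252:280]; 
for v in range(208,231): print(''.join('Y' if ye[v,u] and hsv[v,u,2]>60 else ('B' if 100<hsv[v,u,0]<122 and hsv[v,u,1]>120 and hsv[v,u,2]>60 else ('.' if hsv[v,u,2]>45 else '#')) for u in range(250,282)))
big=cv2.resize(px[205:235,250:280,::-1],(600,600),interpolation=cv2.INTER_CUBIC); cv2.imwrite('pics/nest.png',np.clip(big.astype(float)*1.6,0,255).astype(np.uint8))
E
```

```text
at [ 0.1769 -0.6251  0.2408] yaw 15.80 shift mm [ 5.390e+02 -2.664e+02  1.000e-01] twist -0.10469765891820129 F [-0.7 -0.2 -0.2] w 0.0871 t 0.1
265.16736690711093 219.6081485895736
....###....BBBBBBBBBB...........
.#....#..BBBBBBBBBBBBBB.........
.##..#..BBBBBBBBBBBBBBBB........
..###.BBBBBBBB.....BBBBBB...#...
...#.BBBBBB...YYYYY..BBBB...#...
#..#BBBBBB.YY###.YYYY.BBBB......
.#.#BBBBB.YY########...BBBB.#..#
..#.BBBB.YY##########.Y.BBBB...#
.#.BBBBB.Y############Y.BBBB....
##.BBBB..#############Y.BBBB...#
...BBBB.##############Y.BBBB.#..
#..BBBB..#############Y..BBB....
#..BBBB..##############Y.BBB.#..
...BBBB..##############.BBBB.#..
.##BBBB.Y#############.BBBBB....
#.#BBBBB..###########..BBBB....#
..#.BBBB..##########YY.BBB.Y.#..
.##.BBBBB.##########..BBBB......
#.##..BBBB...YY####.BBBBBB...#..
......BBBBBB.....B.BBBBBB.#..##.
...##Y.BBBBBBBBBBBBBBBBB.#......
#..#.#.BBBBBBBBBBBBBBBB##.......
..........BBBBBBBBBBB###..#.....
```

View pics/nest.png

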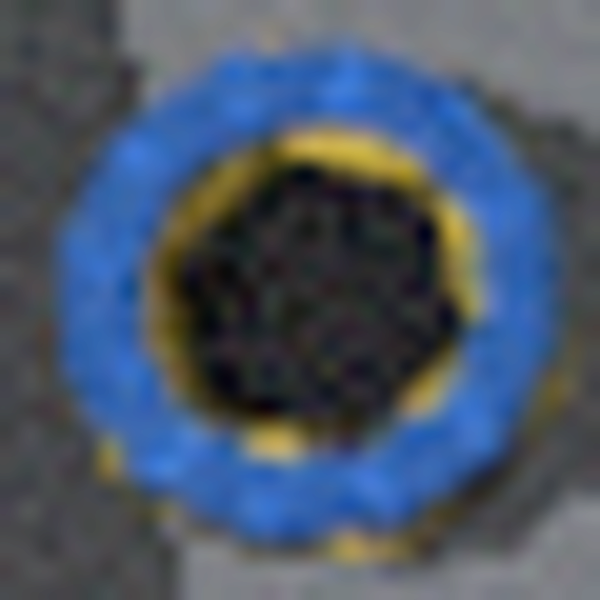

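Inside the yellow insert a dark hexagon is visible, with corners near 8° (image) to the horizontal. That puts the corners at about 22° in world, so the mass's orientation already nearly matches the seat. Moving above the mass.

```bash
python3 -m inch '[{"grip":1,"xyz":[20,-10,0],"twist":0},{"grip":1,"xyz":[35,-17,0],"twist":0},{"grip":1,"xyz":[41,-20,0],"twist":0},{"grip":1,"xyz":[42,-21,0],"twist":0},{"grip":1,"xyz":[42,-21,0],"twist":0},{"grip":1,"xyz":[42,-21,0],"twist":0},{"grip":1,"xyz":[42,-21,0],"twist":0},{"grip":1,"xyz":[42,-21,0],"twist":0},{"grip":1,"xyz":[42,-21,0],"twist":0},{"grip":1,"xyz":[42,-21,0],"twist":0},{"grip":1,"xyz":[42,-21,0],"twist":0},{"grip":0.85,"xyz":[42,-20,0],"twist":0},{"grip":0.85,"xyz":[40,-20,0],"twist":0},{"grip":0.85,"xyz":[25,-12,0],"twist":0},{"grip":0.85,"xyz":[0,0,0],"twist":-0.105},{"grip":0.85,"xyz":[0,0,0],"twist":0},{"grip":0.85,"xyz":[0,0,0],"twist":0}]' 20; python3 - <<'E'
from h import *
go(.623,-.222,.150,21.8)
E
```

```text
clock: 1.8
eef_pos: [0.6224, -0.2225, 0.2411]
ee_rot: [-3.141, 0.001, 0.377]
force: [-0.4, 0.5, -0.1]
grip_width: 0.074
at [ 0.6224 -0.2225  0.2411] yaw 21.61 shift mm [ 0.8 -0.2 91.1] twist -0.0033286307120611184 F [-0.4  0.5 -0.1] w 0.074 t 1.8
```

```bash
python3 -m inch '[{"grip":0.85,"xyz":[0.5,0,30],"twist":-0.003},{"grip":0.85,"xyz":[0,0,40],"twist":0},{"grip":0.85,"xyz":[0,0,40],"twist":0},{"grip":0.85,"xyz":[0,0,25],"twist":0},{"grip":0.85,"xyz":[0,0,0],"twist":0},{"grip":0.85,"xyz":[0,0,0],"twist":0}]'; python3 - <<'E'
from h import *
a=cam('top');b=cam('side')
A=a['pixels'][130:230,310:430,::-1];B=b['pixels'][140:290,310:470,::-1]
cv2.imwrite('pics/ap1.png',np.hstack([cv2.resize(A,(396,330)),cv2.resize(B,(352,330))]))
E
```

```text
clock: 2.4
eef_pos: [0.6232, -0.2224, 0.1073]
ee_rot: [3.141, 0.0, 0.381]
force: [0.4, -0.1, 0.5]
grip_width: 0.0739
```

View pics/ap1.png

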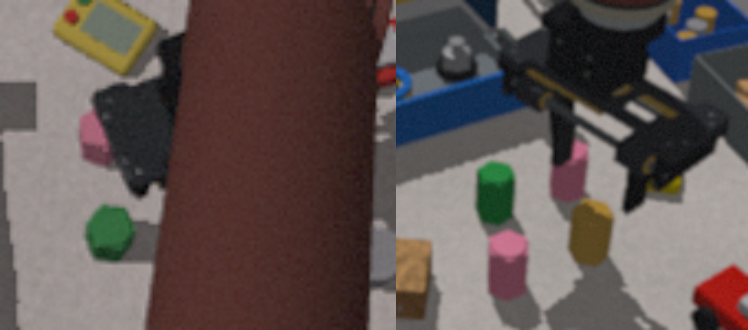

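The brass mass sits between and below the fingers and the pink prism is clear of them. I'll narrow the jaws a little and descend.

```bash
python3 -m inch '[{"grip":0.7,"xyz":[0,0,10],"twist":0},{"grip":0.7,"xyz":[0,0,20],"twist":0},{"grip":0.7,"xyz":[0,0,20],"twist":0},{"grip":0.7,"xyz":[0,0,17],"twist":0},{"grip":0.7,"xyz":[0,0,0],"twist":0},{"grip":0.7,"xyz":[0,0,0],"twist":0},{"grip":0,"xyz":[0,0,0],"twist":0},{"grip":0,"xyz":[0,0,0],"twist":0},{"grip":0,"xyz":[0,0,0],"twist":0},{"grip":0,"xyz":[0,0,0],"twist":0},{"grip":0,"xyz":[0,0,0],"twist":0},{"grip":0,"xyz":[0,0,0],"twist":0}]' 20; python3 - <<'E'
from h import *
go(.623,-.222,.150,21.8)
E
```

```text
clock: 3.7
eef_pos: [0.6236, -0.2219, 0.04]
ee_rot: [3.141, -0.0, 0.384]
force: [-1.0, -0.8, 3.5]
grip_width: 0.0344
at [ 0.6236 -0.2219  0.04  ] yaw 21.98 shift mm [  -0.6   -0.  -110. ] twist 0.0031166045242489063 F [-1.  -0.8  3.5] w 0.0344 t 3.7
```

```bash
python3 -m inch '[{"grip":0,"xyz":[0,0,-10],"twist":0},{"grip":0,"xyz":[0,0,-20],"twist":0},{"grip":0,"xyz":[0,0,-35],"twist":0},{"grip":0,"xyz":[0,0,-35],"twist":0},{"grip":0,"xyz":[0,0,-15],"twist":0},{"grip":0,"xyz":[0,0,0],"twist":0},{"grip":0,"xyz":[0,0,0],"twist":0}]' 25; python3 - <<'E'
from h import *
go(.5092,.0619,.150,21.8)
E
```

```text
clock: 4.4
eef_pos: [0.6226, -0.2213, 0.153]
ee_rot: [-3.14, 0.002, 0.384]
force: [-0.1, -0.1, -4.8]
grip_width: 0.0344
at [ 0.6226 -0.2213  0.153 ] yaw 21.99 shift mm [   0.9 -305.1    3.4] twist 0.003315760200061263 F [-0.1 -0.1 -4.8] w 0.0344 t 4.4
```

```bash
python3 -m inch '[{"grip":0,"xyz":[0,-15,0],"twist":0},{"grip":0,"xyz":[0,-30,0],"twist":0},{"grip":0,"xyz":[0,-40,0],"twist":0},{"grip":0,"xyz":[0,-40,0],"twist":0},{"grip":0,"xyz":[0,-40,0],"twist":0},{"grip":0,"xyz":[0,-40,0],"twist":0},{"grip":0,"xyz":[0,-40,0],"twist":0},{"grip":0,"xyz":[1,-30,0],"twist":0},{"grip":0,"xyz":[0,-20,0],"twist":0},{"grip":0,"xyz":[0,-10,0],"twist":0},{"grip":0,"xyz":[0,0,10],"twist":0},{"grip":0,"xyz":[0,0,20],"twist":0},{"grip":0,"xyz":[0,0,20],"twist":0},{"grip":0,"xyz":[0,0,0],"twist":0},{"grip":0,"xyz":[0,0,0],"twist":0}]'; python3 - <<'E'
from h import *
go(.5092,.0619,.080,21.8)
b=cam('side');a=cam('top','ap2t.png')
cv2.imwrite('pics/ap2.png',cv2.resize(b['pixels'][100:220,240:420,::-1],None,fx=4,fy=4,interpolation=cv2.INTER_CUBIC))
E
```

```text
clock: 5.9
eef_pos: [0.5098, 0.0607, 0.1039]
ee_rot: [-3.141, 0.002, 0.383]
force: [0.6, -0.2, -3.5]
grip_width: 0.0337
at [0.5098 0.0607 0.1039] yaw 21.92 shift mm [-0.1 -1.4 23.9] twist 0.002028314333827812 F [ 0.6 -0.2 -3.5] w 0.0337 t 5.9
```

View pics/ap2.png

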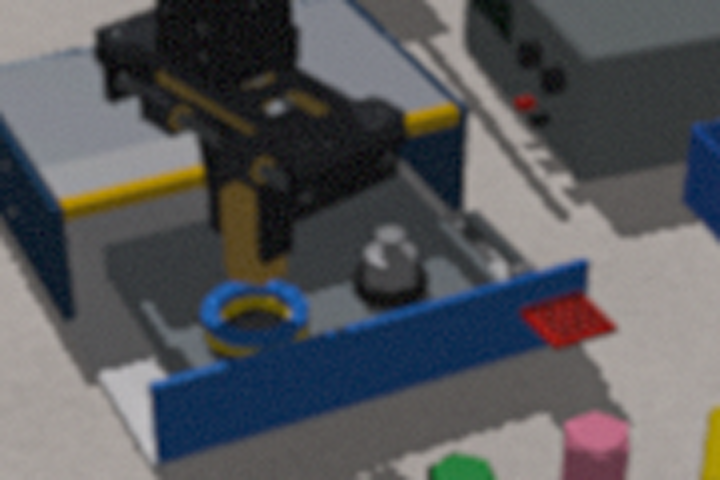

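View pics/ap2t.png

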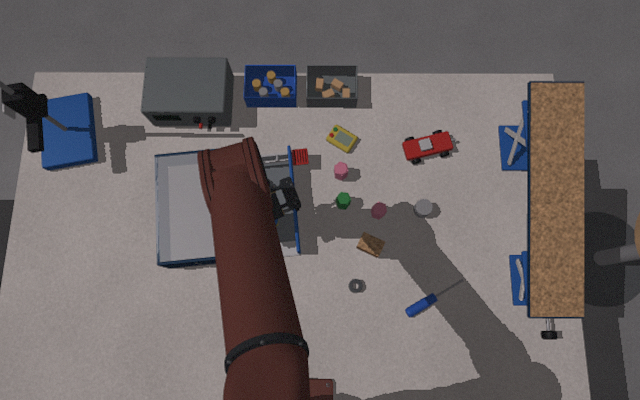

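```bash
python3 - <<'E'
from h import *
b=load('side');c=b
print(onz(b,304,179.5,.034), proj(b,[.5092,.0619,.034]))
px=c['pixels'];hsv=cv2.cvtColor(px,cv2.COLOR_RGB2HSV)
bl=((hsv[...,0]>100)&(hsv[...,0]<120)&(hsv[...,1]>150)&(hsv[...,2]>60)).astype(np.uint8)
for v in range(167,195): print(v,''.join('B' if bl[v,u] else('y' if 15<hsv[v,u,0]<35 and hsv[v,u,1]>90 else '.') for u in range(280,330)))
E
```

```text
[0.51112296 0.05143581 0.034     ] (np.float64(301.9633747104021), np.float64(177.25220237951177))
167 .................yyyyyyyyyyyyyyy..................
168 .................yyyyyyyyyyyyyy...................
169 ....................yyyyyyy.......................
170 ........................y....B....................
171 ...............BBBBBB......BBBBBB.................
172 .............BBBBBBBBBBBBBBBBBBBBBB...............
173 ............BBBBBBBB.........BBBBBB...............
174 ...........BBBBBBB...yyyyyyy..BBBBBB..............
175 ...........BBBBB..yyyyyyyyyyyy..BBBB..............
176 ...........BBBB..yyyyyyyyyyyyyy..BBBB.............
177 ..........BBBBB.yyyyyyyyyyyyyyyy.BBBB.............
178 ..........BBBB..yyyyy......yyyyy..BBB.............
179 ..........BBBBB..yy..............BBBB.............
180 ...........BBBB..................BBB..............
181 ............BBBBBB............BBBBB.............BB
182 .............BBBBBB.........BBBBBB............BBBB
183 ..............BBBBBBBBBBBBBBBBBBB..yy.....BBBBBBBB
184 ............y...BBBBBBBBBBBBBBBBB.......BBBBBBBBBB
185 ............yyy...BBBBBBBBBBBBBBB...BBBBBBBBBBBBBB
186 .............yyyy.........BBBBBBBBBBBBBBBBBBBBBBBB
187 .............yyyyyyyyy...BBBBBBBBBBBBBBBBBBBBBBBBB
188 ...............yyyyyy....BBBBBBBBBBBBBBBBBBBBBBBBB
189 ......................BBBBBBBBBBBBBBBBBBBBBBBBBBBB
190 ...............BBBBBBBBBBBBBBBBBBBBBBBBBBBBBBBBBBB
191 .............BBBBBBBBBBBBBBBBBBBBBBBBBBBBBBBBBBBBB
192 ..........BBBBBBBBBBBBBBBBBBBBBBBBBBBBBBBBBBBBBBBB
193 ....BBBBBBBBBBBBBBBBBBBBBBBBBBBBBBBBBBBBBBBBBBBBBB
194 ...BBBBBBBBBBBBBBBBBBBBBBBBBBBBBBBBBBBBBBBBBBBBBBB
```

```bash
python3 -m inch '[{"grip":0,"xyz":[0,-1.4,10],"twist":0},{"grip":0,"xyz":[0,0,10],"twist":0},{"grip":0,"xyz":[0,0,3],"twist":0},{"grip":0,"xyz":[0,0,0],"twist":0}]'; python3 -m inch '[{"grip":0,"xyz":[0,0,3],"twist":0},{"grip":0,"xyz":[0,0,3],"twist":0},{"grip":0,"xyz":[0,0,3],"twist":0},{"grip":0,"xyz":[0,0,2],"twist":0},{"grip":0,"xyz":[0,0,0],"twist":0},{"grip":0,"xyz":[0,0,0],"twist":0}]';python3 - <<'E'
from h import *
go(.5095,.0619,.060,21.8)
E
```

```text
clock: 6.4
eef_pos: [0.509, 0.0629, 0.0807]
ee_rot: [-3.141, 0.001, 0.384]
force: [-0.7, 0.8, -3.4]
grip_width: 0.0341
clock: 7.0
eef_pos: [0.5096, 0.0629, 0.0706]
ee_rot: [-3.142, 0.0, 0.384]
force: [-0.2, 1.0, -3.2]
grip_width: 0.0338
at [0.5096 0.0629 0.0706] yaw 21.99 shift mm [-0.5  0.9 10.6] twist 0.003265304658369555 F [-0.2  1.  -3.2] w 0.0338 t 7.0
```

The mass is in the mouth with no contact. Continuing down.

```bash
python3 -m inch '[{"grip":0,"xyz":[0,0.5,2],"twist":0},{"grip":0,"xyz":[0,0,2],"twist":0},{"grip":0,"xyz":[0,0,1],"twist":0},{"grip":0,"xyz":[0,0,0],"twist":0},{"grip":0,"xyz":[0,0,0],"twist":0}]';python3 - <<'E'
from h import *
go(.5095,.0619,.060,21.8)
E
```

```text
clock: 7.5
eef_pos: [0.5102, 0.0625, 0.0668]
ee_rot: [3.141, -0.001, 0.384]
force: [-6.2, -0.3, 11.9]
grip_width: 0.0341
at [0.5102 0.0625 0.0668] yaw 21.99 shift mm [-0.9  0.3  6.8] twist 0.0032386128606889243 F [-6.2 -0.3 11.9] w 0.0341 t 7.5
```

```bash
python3 -m inch '[{"grip":0,"xyz":[-0.7,-0.3,-0.5],"twist":0},{"grip":0,"xyz":[-0.7,-0.3,0],"twist":0},{"grip":0,"xyz":[0,0,0],"twist":0}]';python3 -m inch '[{"grip":0,"xyz":[0,0,0],"twist":0.06},{"grip":0,"xyz":[0,0,0],"twist":0.06},{"grip":0,"xyz":[0,0,0],"twist":0}]'; python3 -m inch '[{"grip":0,"xyz":[0,0,0],"twist":-0.08},{"grip":0,"xyz":[0,0,0],"twist":-0.08},{"grip":0,"xyz":[0,0,0],"twist":-0.08},{"grip":0,"xyz":[0,0,0],"twist":0}]'
```

```text
clock: 7.8
eef_pos: [0.5094, 0.0625, 0.0669]
ee_rot: [3.141, -0.002, 0.384]
force: [1.1, -0.3, 5.2]
grip_width: 0.0344
clock: 8.1
eef_pos: [0.5075, 0.0625, 0.0654]
ee_rot: [-3.141, 0.001, 0.263]
force: [-0.6, -0.1, -3.3]
grip_width: 0.0342
clock: 8.5
eef_pos: [0.5082, 0.0618, 0.0657]
ee_rot: [3.141, 0.001, 0.506]
force: [1.3, -3.5, -3.2]
grip_width: 0.0342
```

The vertical force fell to hanging weight with the tool lower, so the mass has probably dropped into the hexagon. Recentring the yaw and lowering.

```bash
python3 -m inch '[{"grip":0,"xyz":[0,0,0],"twist":0.12},{"grip":0,"xyz":[0,0,2],"twist":0},{"grip":0,"xyz":[0,0,2],"twist":0},{"grip":0,"xyz":[0,0,0],"twist":0},{"grip":0,"xyz":[0,0,0],"twist":0}]'; python3 -m inch '[{"grip":0,"xyz":[0,0,1.5],"twist":0},{"grip":0,"xyz":[0,0,1],"twist":0},{"grip":0,"xyz":[0,0,0],"twist":0},{"grip":0,"xyz":[0,0,0],"twist":0}]'
```

```text
clock: 9.0
eef_pos: [0.508, 0.0625, 0.0618]
ee_rot: [-3.141, 0.001, 0.385]
force: [-0.6, -1.5, -3.8]
grip_width: 0.0341
clock: 9.4
eef_pos: [0.5083, 0.0626, 0.0599]
ee_rot: [3.141, -0.0, 0.384]
force: [-1.7, -1.1, 2.7]
grip_width: 0.0341
```

The tool is at z=0.0599 with floor contact, so the mass is home. Releasing.

```bash
python3 -m inch '[{"grip":0.6,"xyz":[0,0,0],"twist":0},{"grip":0.6,"xyz":[0,0,0],"twist":0},{"grip":0.6,"xyz":[0,0,0],"twist":0},{"grip":0.6,"xyz":[0,0,0],"twist":0},{"grip":0.6,"xyz":[0,0,0],"twist":0},{"grip":0.6,"xyz":[0,0,-10],"twist":0},{"grip":0.6,"xyz":[0,0,-25],"twist":0},{"grip":0.6,"xyz":[0,0,-40],"twist":0},{"grip":0.6,"xyz":[0,0,-40],"twist":0},{"grip":0.6,"xyz":[0,0,-15],"twist":0},{"grip":0.6,"xyz":[0,0,0],"twist":0}]'; python3 - <<'E'
from h import *
b=cam('side')
cv2.imwrite('pics/rel1.png',cv2.resize(b['pixels'][110:220,240:420,::-1],None,fx=4,fy=4,interpolation=cv2.INTER_CUBIC))
P=pts(b);hsv=cv2.cvtColor(b['pixels'],cv2.COLOR_RGB2HSV)
go(.65,-.02,.2,5)
m=(hsv[...,0]>12)&(hsv[...,0]<26)&(hsv[...,1]>110)&(P[...,2]>.04)&(np.hypot(P[...,0]-.509,P[...,1]-.062)<.04)
print(m.sum(),np.percentile(P[m][:,2],[50,80,90,95,99]))
E
```

```text
clock: 10.5
eef_pos: [0.5098, 0.0629, 0.1931]
ee_rot: [3.14, -0.005, 0.384]
force: [0.5, -0.1, -0.8]
grip_width: 0.0525
at [0.5089 0.0626 0.1912] yaw 21.99 shift mm [ 99.9 129.5  -8.4] twist 0.29648286904368193 F [-0.7 -0.6  0.1] w 0.0523 t 10.55
323 [0.07192374 0.26260523 0.27309966 0.27521692 0.27754667]
```

View pics/rel1.png

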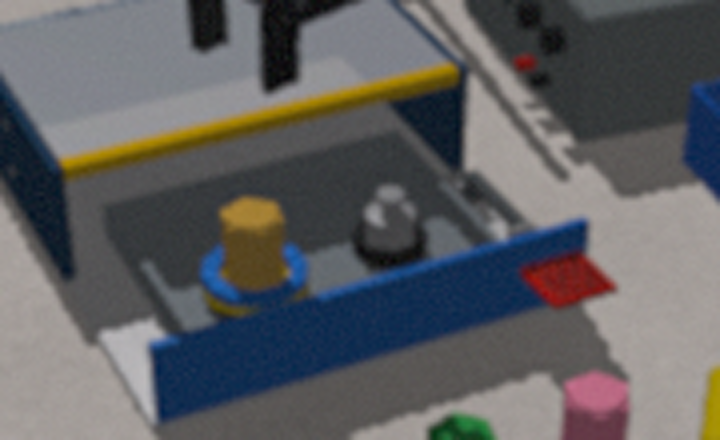

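The mass stands upright in the nest with its top near 0.072–0.074. Next I move above the paddle, gripper shut.

```bash
python3 - <<'E'
from h import *
b=load('side');P=pts(b);hsv=cv2.cvtColor(b['pixels'],cv2.COLOR_RGB2HSV)
m=(hsv[...,0]>12)&(hsv[...,0]<26)&(hsv[...,1]>110)&(P[...,2]>.04)&(P[...,2]<.1)&(np.hypot(P[...,0]-.509,P[...,1]-.062)<.04)
m[:158]=0;m[170:]=0
t=m&(P[...,2]>.066); print(t.sum(),np.median(P[t],0), np.percentile(P[m][:,2],[80,95]))
go(.676,-.027,.15,6.35)
E
python3 -m inch '[{"grip":0,"xyz":[20,25,0],"twist":0},{"grip":0,"xyz":[35,40,0],"twist":0},{"grip":0,"xyz":[35,40,0],"twist":0},{"grip":0,"xyz":[29,34,10],"twist":0},{"grip":0,"xyz":[0,0,20],"twist":0},{"grip":0,"xyz":[0,0,10],"twist":0.136},{"grip":0,"xyz":[0,0,0],"twist":0.136},{"grip":0,"xyz":[0,0,0],"twist":0},{"grip":0,"xyz":[0,0,0],"twist":0}]'; python3 - <<'E'
from h import *
go(.676,-.027,.085,6.35)
a=cam('top','t3.png')
c=a;px=c['pixels'];hsv=cv2.cvtColor(px,cv2.COLOR_RGB2HSV)
E
```

```text
127 [0.51259602 0.05613724 0.07295511] [0.07438542 0.07556306]
at [0.5089 0.0626 0.1912] yaw 21.99 shift mm [121.3 145.6  41.6] twist 0.27292092414175806 F [-0.7 -0.6  0.1] w 0.0523 t 10.55
clock: 11.45
eef_pos: [0.6646, -0.0188, 0.1489]
ee_rot: [-3.141, 0.001, 0.116]
force: [0.9, 0.2, -0.2]
grip_width: 0.0006
at [ 0.6646 -0.0188  0.1489] yaw 6.65 shift mm [10.4  9.5 63.9] twist 0.00528178472581021 F [ 0.9  0.2 -0.2] w 0.0006 t 11.45
```

View pics/t3.png

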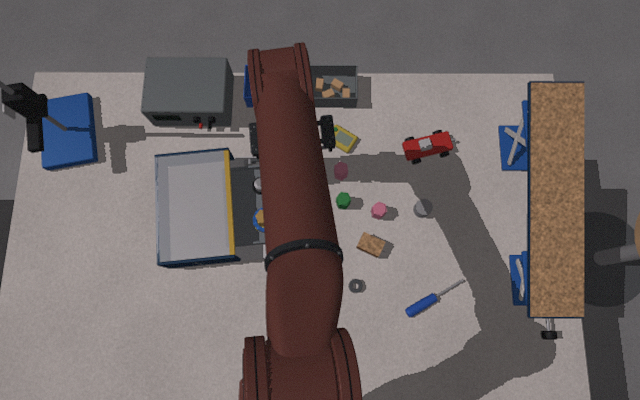

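```bash
python3 -m inch '[{"grip":0,"xyz":[10.4,9.5,20],"twist":0.005},{"grip":0,"xyz":[0,0,30],"twist":0},{"grip":0,"xyz":[0,0,18],"twist":0},{"grip":0,"xyz":[0,0,0],"twist":0},{"grip":0,"xyz":[0,0,0],"twist":0}]'; python3 - <<'E'
from h import *
go(.676,-.027,.070,6.35)
b=cam('side')
cv2.imwrite('pics/pad1.png',cv2.resize(b['pixels'][110:220,240:420,::-1],None,fx=4,fy=4,interpolation=cv2.INTER_CUBIC))
E
```

```text
clock: 12.0
eef_pos: [0.6766, -0.0271, 0.0821]
ee_rot: [-3.141, -0.0, 0.108]
force: [0.2, 0.0, 0.3]
grip_width: 0.0003
at [ 0.6766 -0.0271  0.0821] yaw 6.21 shift mm [-0.6 -0.2 12.1] twist -0.002385954865840216 F [0.2 0.  0.3] w 0.0003 t 12.0
```

View pics/pad1.png

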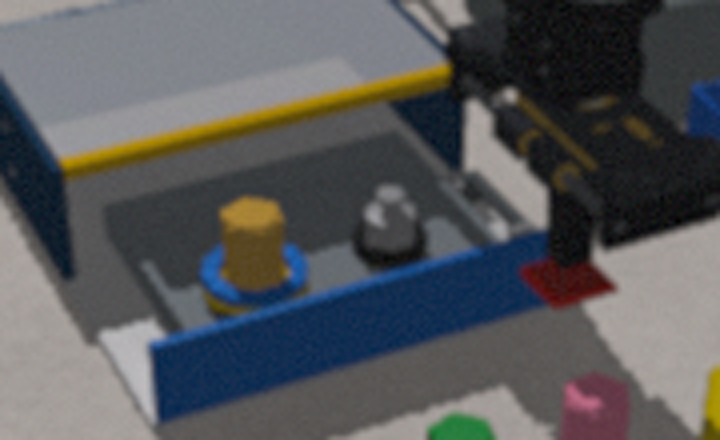

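The fingers stand just over the red paddle's middle (crop ≈ (570,270)), clear of the panel. Pressing.

```bash
python3 -m inch '[{"grip":0,"xyz":[0,0,8],"twist":0},{"grip":0,"xyz":[0,0,7],"twist":0},{"grip":0,"xyz":[0,0,0],"twist":0}]';python3 -m inch '[{"grip":0,"xyz":[0,0,4],"twist":0},{"grip":0,"xyz":[0,0,3],"twist":0},{"grip":0,"xyz":[0,0,0],"twist":0},{"grip":0,"xyz":[0,0,0],"twist":0}]'
```

```text
clock: 12.35
eef_pos: [0.6763, -0.0273, 0.0659]
ee_rot: [-3.142, 0.0, 0.107]
force: [-0.5, -0.6, 0.9]
grip_width: 0.0003
clock: 12.75
eef_pos: [0.6766, -0.0275, 0.0598]
ee_rot: [3.141, -0.0, 0.107]
force: [1.2, -1.7, 4.8]
grip_width: 0.0003
```

The lever force is 4.8 N, so it is near bottom. Now pushing.

```bash
python3 -m inch '[{"grip":0,"xyz":[0,-3,0],"twist":0},{"grip":0,"xyz":[0,-3,0],"twist":0},{"grip":0,"xyz":[0,-3,0],"twist":0},{"grip":0,"xyz":[0,-3,0],"twist":0},{"grip":0,"xyz":[0,-3,0],"twist":0},{"grip":0,"xyz":[0,0,0],"twist":0}]';python3 - <<'E'
from h import *
go(.676,-.027,.060,6.35)
b=cam('side')
cv2.imwrite('pics/pad2.png',cv2.resize(b['pixels'][110:220,240:420,::-1],None,fx=4,fy=4,interpolation=cv2.INTER_CUBIC))
E
```

```text
clock: 13.35
eef_pos: [0.6748, -0.0112, 0.0596]
ee_rot: [-3.141, -0.0, 0.108]
force: [-0.8, -0.8, 3.8]
grip_width: 0.0004
at [ 0.6748 -0.0112  0.0596] yaw 6.17 shift mm [-0.5 15.9 -0.4] twist -0.003055628643028345 F [-0.8 -0.8  3.8] w 0.0004 t 13.35
```

View pics/pad2.png

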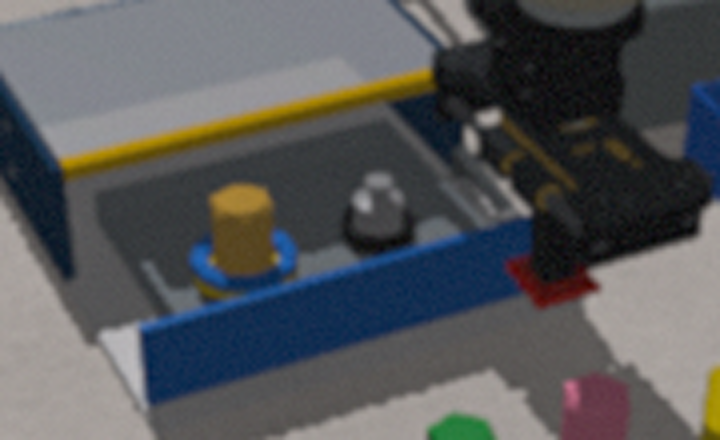

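The tray is moving with the lever held. Continuing.

```bash
python3 -m inch '[{"grip":0,"xyz":[0,-5,0],"twist":0},{"grip":0,"xyz":[0,-7,0],"twist":0},{"grip":0,"xyz":[0,-7,0],"twist":0},{"grip":0,"xyz":[0,-7,0],"twist":0},{"grip":0,"xyz":[0,-7,0],"twist":0},{"grip":0,"xyz":[0,-7,0],"twist":0},{"grip":0,"xyz":[0,-7,0],"twist":0},{"grip":0,"xyz":[0,-7,0],"twist":0},{"grip":0,"xyz":[0,-5,0],"twist":0},{"grip":0,"xyz":[0,-3,0],"twist":0},{"grip":0,"xyz":[0,0,0],"twist":0}]';python3 - <<'E'
from h import *
go(.676,-.027,.060,6.35)
b=cam('side')
cv2.imwrite('pics/pad3.png',cv2.resize(b['pixels'][100:210,240:420,::-1],None,fx=4,fy=4,interpolation=cv2.INTER_CUBIC))
E
```

```text
clock: 14.5
eef_pos: [0.668, 0.0506, 0.0596]
ee_rot: [-3.141, 0.0, 0.108]
force: [-0.4, 1.0, 3.9]
grip_width: 0.0007
at [0.668  0.0506 0.0596] yaw 6.17 shift mm [-0.4 78.  -0.5] twist -0.0030655402702827413 F [-0.4  1.   3.9] w 0.0007 t 14.5
```

View pics/pad3.png

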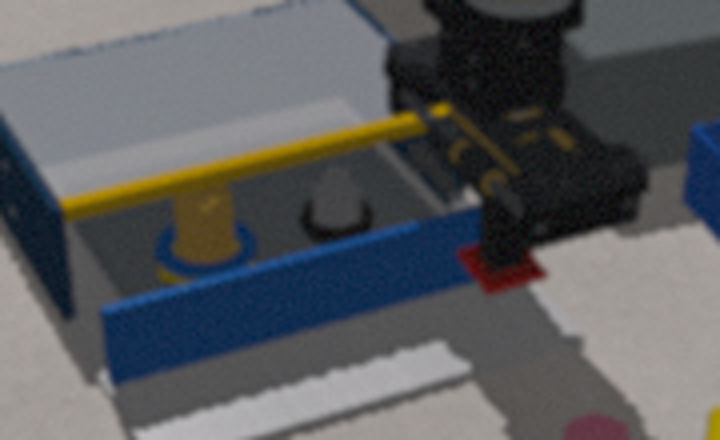

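The mass is passing under the yellow lintel. Travel is about 73 mm, so I can ease off the lever and push on the panel alone.

```bash
python3 -m inch '[{"grip":0,"xyz":[0,0,-6],"twist":0},{"grip":0,"xyz":[0,0,-6],"twist":0},{"grip":0,"xyz":[0,-5,0],"twist":0},{"grip":0,"xyz":[0,-7,0],"twist":0},{"grip":0,"xyz":[0,-7,0],"twist":0},{"grip":0,"xyz":[0,-7,0],"twist":0},{"grip":0,"xyz":[0,-7,0],"twist":0},{"grip":0,"xyz":[0,-7,0],"twist":0},{"grip":0,"xyz":[0,-7,0],"twist":0},{"grip":0,"xyz":[0,-5,0],"twist":0},{"grip":0,"xyz":[0,-4,0],"twist":0},{"grip":0,"xyz":[0,0,0],"twist":0}]';python3 - <<'E'
from h import *
go(.676,-.027,.060,6.35)
b=cam('side')
cv2.imwrite('pics/pad4.png',cv2.resize(b['pixels'][90:200,230:410,::-1],None,fx=4,fy=4,interpolation=cv2.INTER_CUBIC))
E
```

```text
clock: 15.75
eef_pos: [0.6621, 0.1064, 0.0716]
ee_rot: [-3.14, -0.0, 0.108]
force: [-0.3, -0.3, 0.2]
grip_width: 0.0004
at [0.6621 0.1064 0.0716] yaw 6.19 shift mm [ -0.6 134.2  11.4] twist -0.002864672613793446 F [-0.3 -0.3  0.2] w 0.0004 t 15.75
```

View pics/pad4.png

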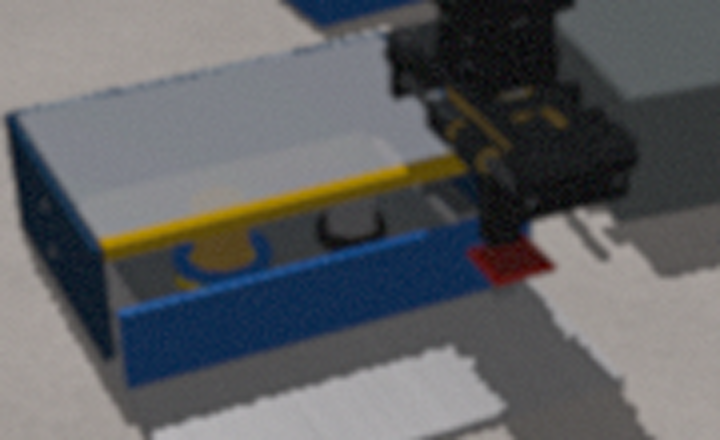

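```bash
python3 -m inch '[{"grip":0,"xyz":[0,-4,0],"twist":0},{"grip":0,"xyz":[0,-4,0],"twist":0},{"grip":0,"xyz":[0,-3,0],"twist":0},{"grip":0,"xyz":[0,0,0],"twist":0}]';python3 -m inch '[{"grip":0,"xyz":[0,-2,0],"twist":0},{"grip":0,"xyz":[0,-2,0],"twist":0},{"grip":0,"xyz":[0,0,0],"twist":0}]'
```

```text
clock: 16.2
eef_pos: [0.6612, 0.1169, 0.0718]
ee_rot: [-3.141, -0.001, 0.107]
force: [-0.4, -0.4, -0.4]
grip_width: 0.0006
clock: 16.5
eef_pos: [0.6608, 0.1204, 0.0717]
ee_rot: [-3.141, -0.0, 0.107]
force: [0.6, -0.6, 1.4]
grip_width: 0.0004
```

```bash
python3 -m inch '[{"grip":0,"xyz":[0,-1.5,0],"twist":0},{"grip":0,"xyz":[0,-1.5,0],"twist":0},{"grip":0,"xyz":[0,0,0],"twist":0}]';python3 -m inch '[{"grip":0,"xyz":[0,-1.5,0],"twist":0},{"grip":0,"xyz":[0,-1.5,0],"twist":0},{"grip":0,"xyz":[0,0,0],"twist":0}]'
```

```text
clock: 16.8
eef_pos: [0.6603, 0.1233, 0.0716]
ee_rot: [-3.141, -0.0, 0.107]
force: [0.4, -1.0, 1.1]
grip_width: 0.0004
clock: 17.1
eef_pos: [0.6599, 0.1263, 0.0716]
ee_rot: [-3.141, -0.0, 0.107]
force: [0.6, -0.4, 0.7]
grip_width: 0.0006
```

```bash
python3 - <<'E'
from h import *
go(.676,-.027,.060,6.35)
b=cam('side')
cv2.imwrite('pics/pad5.png',cv2.resize(b['pixels'][90:200,230:410,::-1],None,fx=4,fy=4,interpolation=cv2.INTER_CUBIC))
E
```

```text
at [0.6599 0.1263 0.0716] yaw 6.14 shift mm [ -0.4 154.2  11.5] twist -0.003692910454173867 F [ 0.6 -0.4  0.7] w 0.0006 t 17.1
```

View pics/pad5.png

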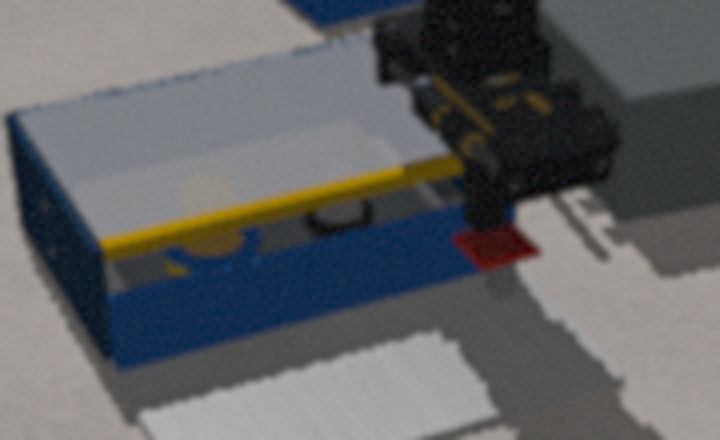

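The gap is nearly closed but there is no stop force yet. Nudging on until one appears.

```bash
for i in 1; do python3 -m inch '[{"grip":0,"xyz":[0,-1.5,0],"twist":0},{"grip":0,"xyz":[0,-1.5,0],"twist":0},{"grip":0,"xyz":[0,0,0],"twist":0}]'; done;python3 -m inch '[{"grip":0,"xyz":[0,-1.5,0],"twist":0},{"grip":0,"xyz":[0,-1,0],"twist":0},{"grip":0,"xyz":[0,0,0],"twist":0}]'
```

```text
clock: 17.45
eef_pos: [0.6595, 0.1293, 0.0715]
ee_rot: [-3.141, 0.0, 0.107]
force: [-0.0, -1.4, 0.5]
grip_width: 0.0005
clock: 17.75
eef_pos: [0.6593, 0.1317, 0.0715]
ee_rot: [-3.141, 0.0, 0.107]
force: [0.8, -1.8, 1.1]
grip_width: 0.0003
```

```bash
cat > pan.py <<'E'
from h import *
b=cam('side')
def line(px,lo,hi,vlo):
    hsv=cv2.cvtColor(px,cv2.COLOR_RGB2HSV)
    bl=((hsv[...,0]>100)&(hsv[...,0]<125)&(hsv[...,1]>150)&(hsv[...,2]>30))
    bl=cv2.morphologyEx(bl.astype(np.uint8),cv2.MORPH_OPEN,np.ones((3,3)))
    Q=[]
    for u in range(lo,hi):
        vs=np.nonzero(bl[vlo:240,u])[0]
        if len(vs):
            # bottom edge of panel: last blue
            Q.append(onz(b,u,vs.max()+vlo+.5,.008)[:2])
    Q=np.array(Q); n=np.array([-.1113,.9938]); s=Q@n
    return np.median(s),len(s),s.std()
p0=cv2.imread('pics/side0.png')[:,:,::-1].copy()
a=line(p0,285,360,150); c=line(b['pixels'],265,340,130)
print(a,c,'travel',c[0]-a[0])
E
python3 pan.py
```

```text
(np.float64(-0.07270174040889889), 75, np.float64(0.000979872201192846)) (np.float64(0.0728590852836251), 75, np.float64(0.0012423728992160498)) travel 0.145560825692524
```

Measured travel is about 145 mm. One more small nudge to feel the stop.

```bash
python3 -m inch '[{"grip":0,"xyz":[0,-1,0],"twist":0},{"grip":0,"xyz":[0,-1,0],"twist":0},{"grip":0,"xyz":[0,0,0],"twist":0}]'; python3 pan.py
```

```text
clock: 18.1
eef_pos: [0.6592, 0.1319, 0.0715]
ee_rot: [3.14, 0.0, 0.106]
force: [-0.0, -5.5, 1.3]
grip_width: 0.0001
(np.float64(-0.07270174040889889), 75, np.float64(0.000979872201192846)) (np.float64(0.07312829780939006), 75, np.float64(0.001277202433233957)) travel 0.14583003821828894
```

The stop is reached: the force rises while the position holds. Backing off and lifting clear.

```bash
python3 -m inch '[{"grip":0,"xyz":[0,3,0],"twist":0},{"grip":0,"xyz":[0,4,0],"twist":0},{"grip":0,"xyz":[0,0,-15],"twist":0},{"grip":0,"xyz":[0,10,-35],"twist":0},{"grip":0,"xyz":[0,30,-40],"twist":0},{"grip":0,"xyz":[0,40,-40],"twist":0},{"grip":0,"xyz":[0,40,-20],"twist":0},{"grip":0,"xyz":[0,40,0],"twist":0},{"grip":0,"xyz":[0,40,0],"twist":0},{"grip":0,"xyz":[0,40,0],"twist":0},{"grip":0,"xyz":[0,40,0],"twist":0},{"grip":0,"xyz":[0,20,0],"twist":0},{"grip":0,"xyz":[0,0,0],"twist":0},{"grip":0,"xyz":[0,0,0],"twist":0}]'; python3 pan.py; python3 - <<'E'
from h import *
b=load('side');a=cam('top')
A=cv2.resize(a['pixels'][130:300,140:480,::-1],None,fx=1.17,fy=1.17);B=cv2.resize(b['pixels'][90:190,230:410,::-1],None,fx=2.2,fy=2.2)
cv2.imwrite('pics/end.png',np.vstack([cv2.resize(A,(700,350)),cv2.resize(B,(700,250))[:, :]]))
cv2.imwrite('pics/end2.png',b['pixels'][:,:,::-1])
cv2.imwrite('pics/end3.png',a['pixels'][:,:,::-1])
P=pts(b);hsv=cv2.cvtColor(b['pixels'],cv2.COLOR_RGB2HSV)
rd=((hsv[...,0]<8)|(hsv[...,0]>172))&(hsv[...,1]>150)&(np.hypot(P[...,0]-.66,P[...,1]-.117)<.05)
print(rd.sum(),np.median(P[rd],0))
c=a;hsv=cv2.cvtColor(c['pixels'],cv2.COLOR_RGB2HSV);P=pts(c)
rd=((hsv[...,0]<8)|(hsv[...,0]>172))&(hsv[...,1]>150)&(np.hypot(P[...,0]-.66,P[...,1]-.117)<.05)
print(rd.sum(),np.median(P[rd],0), P[rd].min(0),P[rd].max(0))
E
```

```text
clock: 19.55
eef_pos: [0.6916, -0.166, 0.2174]
ee_rot: [-3.14, -0.001, 0.107]
force: [0.0, 1.3, 0.7]
grip_width: 0.0006
(np.float64(-0.07270174040889889), 75, np.float64(0.000979872201192846)) (np.float64(0.07312829780939006), 75, np.float64(0.0012140756263870594)) travel 0.14583003821828894
130 [0.661681   0.11450443 0.04804031]
206 [0.66014097 0.11576726 0.04691548] [0.63896855 0.09613545 0.04221417] [0.68410944 0.13742962 0.05419187]
```

View pics/end.png

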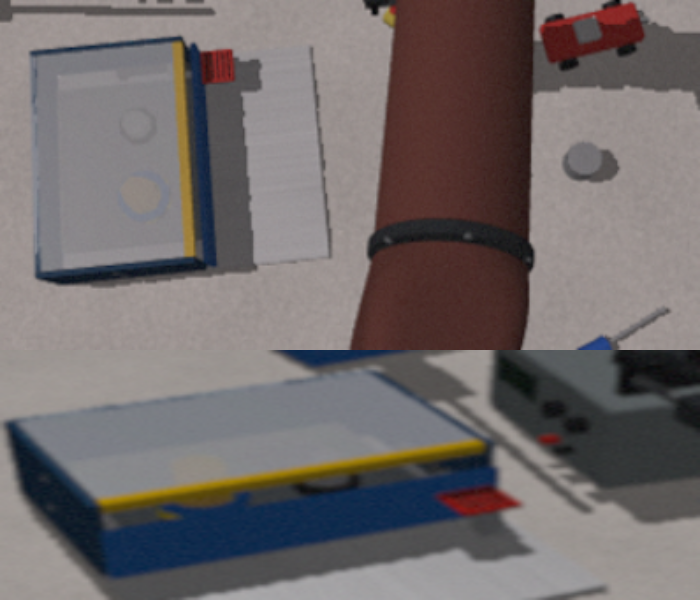

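View pics/end2.png

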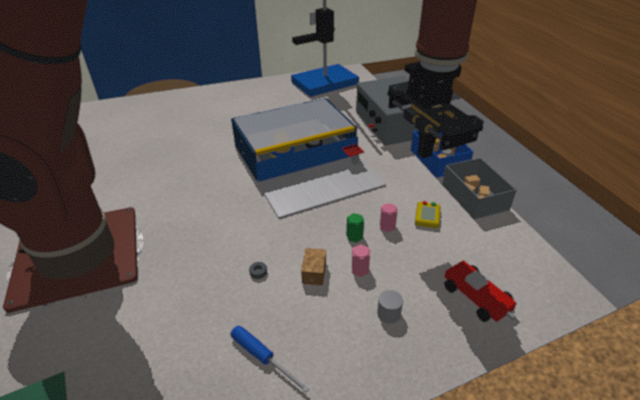

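The tray is in (panel against the housing, side view (300,150)). The paddle is back up at z≈0.047–0.048 (352,150), and both masses are visible through the roof. Bystanders look unmoved and the arm is clear. Handing in.

```bash
python3 -c "
from bench import *
print(close_job())"
```

```text
the job is handed in; nothing more can be done
None
```

The job is handed in, and my last checks found nothing wrong; the interface reports no verdict. I gripped the brass mass across two flats and set it in the nest. A small shift and a few degrees of turning made it drop home, and I let go. I then pressed the red lever, pushed the tray in to its stop and backed off, finishing at about 19.6 s of the 72 s allowed.

- **Mass home:** before the push, its top face measured 0.073–0.074 m above the table, as expected for fully home; resting on the insert it would read 0.082 m. It passed under the lintel. After the push I only saw it through the clear roof, so its height was not measured again.
- **Tray:** travel measured about 0.1458 m, and the push force rose to 5.5 N at the stop while the position held.
- **Lever:** the paddle is back at rest height, measured at about 0.047–0.048 m.
- **Round mass and bystanders:** the round mass appeared to be standing in its cup, again seen only through the roof. The bystanders looked unmoved by eye; I did not measure them.
- **Robot:** the arm was clear of everything at the end.

The side camera placed things 2–6 mm away from where the top camera did. I went by the top view and by feel at contact.

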